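Weigh out a batch of nuts on the spring scale

TASK

Pick up the scoop that holds the hex nuts and tip the nuts out of it into the hanging pan of the spring scale, until their weight drops the pan onto its stop. Then set the emptied scoop back down upright on the bench and leave it.

Things in the scene. Friction and masses are not known exactly. Their poses are not given: they have to be found in the camera images.
- scoop: Open-fronted aluminium scoop, 100 g, holding five loose steel hex nuts (24 mm across flats, 13 mm thick, 33 g each). Origin: centre of underside, z up. Open mouth (no lip): floor edge at x = -60 mm. Floor 3 mm thick, 74 mm wide (y); back wall at x = +47 mm; walls 33 mm high. Tipped mouth-down 60 degrees, the nuts slide out. An identical but empty scoop also stands on the bench.
- scoop_grip (a point): Point in the scoop's upright black plastic grip, on its centre line, 76 mm above the scoop's underside and at x = +60 mm, y = 0 of the scoop; axes as the scoop's. The grip is 24 mm along x by 16 mm along y and its top is 95 mm above the underside: pinch it across y from above.
- pan_floor (a point): Middle of the inner floor of the scale's level steel pan, a tray 180 mm along x by 160 mm along y, walls 3 mm thick, 39 mm high above this point; about 57 mm above the bench with the pan up; moves with it. The scale's column (56 mm wide, 172 mm high) stands just outside the -x wall, on the robot's side; the other sides are free. A plain steel dish on the bench is not the scale.
- pan (a joint): Drop of the spring-hung pan in m: 0 = up (empty), 0.020 = down on its hard stop. One nut hardly lowers it; four of the five nuts take it fully down.
Not all that is in view belongs to the job. What is shaped like the scoop but green is not meant.

How it is judged:
On the way, in this order (a step that is already met when the one before it is completed fails the run):
1. the scoop is lifted clear of the bench while the pan is still up (height (world z) of scoop above 0.04 m and value of joint pan below 0.006 m), for 0.1 s.
2. with the scoop tipped over the pan, the pan goes down onto its stop (value of joint pan above 0.017 m and angle between scoop's own z axis and vertical above 0.5 rad and horizontal distance between scoop and pan_floor below 0.2 m), for 0.1 s.
At the end, for the whole second after the job is handed in: The pan rests on its stop under the weight of the nuts (drop over 17 mm of 20 mm), and the scoop stands upright (within 10 degrees) and still on the bench itself (underside within 10 mm of it) (value of joint pan above 0.017 m and height (world z) of scoop below 0.01 m and angle between scoop's own z axis and vertical below 0.17 rad and linear speed of scoop below 0.02 m/s); the robot touches nothing.
It also fails if it takes over 61 s, if anything falls off the work surface, if the arm or the gripper's body presses on something with over 40 N, if the wrist force passes 120 N, or if a joint passes its speed limit or range.

ROBOT

A 7-joint arm with a two-finger parallel gripper is mounted at the origin on the work surface. World frame = base frame: x ahead of the robot, y to its left, z up, the work surface at z = 0. Lengths are in m, angles in rad, forces in N, time in s.
With the tool pointing down it reaches from about 0.35 to 0.9 m from the base axis. Payload 8.1 kg.
Tool frame: the origin (TCP) lies on the centre line of the jaws, within the pads' length; the fingertips stand 19 mm ahead of it and the grasp point (between the pads) is the TCP; z points along the fingers, y is the direction in which the jaws open and shut (so a half turn about z gives the same grasp; the last joint's range is limited). The gripper opens to 92 mm and grips with 3 to 60 N. Pads are 19 mm wide; open, the fingers measure 130 mm over their backs; the gripper's body (75 mm by 190 mm) begins 47 mm behind the grasp point.
Start: joints at [-1.407, 0.434, 0.025, 1.573, -0.012, 1.134, -0.075], TCP at [0.165, 0.603, 0.246] pointing down, gripper open.
Joint ranges: [-2.62, 2.62], [-0.44, 2.09], [-1.27, 1.32], [0.08, 2.57], [-1.32, 4.46], [0.12, 2], [-2.74, 2.74]. Speed limits (rad/s): [2.22, 2.22, 3.01, 3.01, 3.14, 3.14, 3.14].

INTERFACE

Orientations are given as a rotation vector (axis times angle).
In Python, from cell import monitor, imaging, workorder, outline_of gives the robot as it stands.
- The arm moves only by the tool move_arm, never from a script. Its argument "series" is a list of rows, each a list of 6 numbers: the shift along the world's x, y, z in cm, then the turn, a rotation vector about the world's x, y, z in degrees. A call has 1 to 8 rows; each row shifts and turns the commanded pose from where the row before left it; what a row does not reach is not made up. A row lasts 1/10 s, in which the tool goes at most 50 mm and 8.59 degrees, less where a joint would pass 70% of its speed; a pose out of reach is approached as far as the arm can. A call with a gripper value outside its range is refused whole. "grip" is the opening, from 0 (shut) to 1 (fully open), set as the call begins (left out, the last holds). The fingers move at their own pace and stop on an object; "force" is the grip in N (left out, the last holds). Time passes only in rows, so rows that do not move let the fingers close. It gives the time, the measured TCP pose, the force and the opening at its end, in the units of the state.
- monitor.observe(): the state, without advancing time (a new reading comes with each control period).
- imaging.get_image(name): name is "scene" or "top" or "wrist"; returns a dict with "color" (384x512x3 uint8, red, green, blue), "fx", "fy", "cx", "cy" (pixels), "dist_coeffs" ([k1, k2, p1, p2, k3] as OpenCV has them; the pictures are not rectified), "rvec" (rotation vector, rad) and "tvec" (3), from world to camera coordinates, as OpenCV has them; the wrist camera has in their place "mount" (4x4, takes a point from camera to tool coordinates, whose origin is the TCP and whose axes are the flange's). Camera axes: x right, y down, z forward; pixel columns grow to the right and rows downward; lengths in m; the calibration is good to about 2 mm. A picture is of the moment at which its call begins: read the wrist's pose just before it. There is no depth.
- workorder.sign_off(): hands the job in, once; it reports no verdict.
Trained networks look in the newest picture that a camera, given by its name, has taken for a name from the list of things; names that differ only in an ending like _2 or _b are one class to them, and where a whole thing is asked for, a point or a joint stands for the part that bears it (a point fixed in the world has none). Each returns a list of dicts, best first, with "p" (0 to 1); they miss things now and then, are a little off and sometimes report something else, mostly with a low value. They report only what shows in the picture. A call takes as long as a camera call. They do not tell look-alikes from the thing itself.
- outline_of(camera, thing): "mask" (384x512 bool, what is visible of it) and "rect" ([left, top, width, height] in pixels, round what is visible of it).
The state is a dict: "clock": time; "joints": joint angles; "dq": joint speeds; "joint_efforts": joint torques, N m; "position": TCP position; "ee_rot": TCP orientation; "force": force on the tool from outside, world axes, zero at the start; "ft_torque": the same for the moment, N m; "width": opening from 0.0 (shut) to 1.0 (fully open).
Only numpy, scipy, OpenCV 4.12 (cv2) and the standard library are available. Lean on these libraries where they do the work, as an engineer would, in place of code of your own. Each camera call takes 0.05 s, during which the arm holds its last target. There are 200 camera calls.

## Working session

There is one attempt and no reset: what is moved stays moved. The work goes in short steps, Python scripts to look and compute and a tool call to move; the robot and the scene stay as the last step left them, time stands still between calls to the robot, and variables do not carry over. Pictures are saved under pics/ and viewed, about 8 in all and at most 12, crops included, and the job is handed in when it is done.

Besides the shell and the picture viewer there is one more tool, called after ">>>" by a JSON object that holds its "name" and its "arguments", one argument or row to a line. move_arm: Moves the arm, as the interface text tells. Its arguments: {"type":"object","properties":{"series":{"type":"array"},"grip":{"type":"number"},"force":{"type":"number"}},"required":["series"]}

```bash
mkdir -p pics; cat > h.py <<'E'
import numpy as np, cv2
from scipy.spatial.transform import Rotation as R
from cell import monitor, imaging, workorder, outline_of
def cam(name):
    s=monitor.observe(); im=imaging.get_image(name)
    K=np.array([[im['fx'],0,im['cx']],[0,im['fy'],im['cy']],[0,0,1]]);d=np.array(im['dist_coeffs'],float)
    if 'mount' in im:
        T=np.eye(4);T[:3,:3]=R.from_rotvec(s['ee_rot']).as_matrix();T[:3,3]=s['position']
        C=T@np.array(im['mount'])   # camera->world
    else:
        C=np.eye(4);r=R.from_rotvec(np.ravel(im['rvec'])).as_matrix();C[:3,:3]=r.T;C[:3,3]=-r.T@np.ravel(im['tvec'])
    return im['color'],K,d,C
def ray(c,uv,z):
    _,K,d,C=c
    p=cv2.undistortPoints(np.array(uv,float).reshape(-1,1,2),K,d).reshape(-1,2)
    v=np.c_[p,np.ones(len(p))]@C[:3,:3].T
    return C[:3,3]+v*((z-C[2,3])/v[:,2])[:,None]
def proj(c,P):
    _,K,d,C=c
    W=np.linalg.inv(C)
    return cv2.projectPoints(np.array(P,float).reshape(-1,1,3),cv2.Rodrigues(W[:3,:3])[0],W[:3,3],K,d)[0].reshape(-1,2)
def save(img,name,crop=None,f=1):
    if crop: l,t,w,h=crop; img=img[t:t+h,l:l+w]
    cv2.imwrite('pics/'+name,cv2.resize(img[:,:,::-1],None,fx=f,fy=f,interpolation=cv2.INTER_CUBIC))
E
python3 - <<'E'
from h import *
s=monitor.observe();print(s['clock'],s['position'],s['ee_rot'],s['force'],s['width'])
for n in ('top','scene'):
    c=cam(n); save(c[0],n+'1.png',None,1.5)
    print(n,c[3][:3,3].round(3),c[3][:3,2].round(2))
    for t in ('scoop','scoop_grip','pan_floor','pan'):
        for o in outline_of(n,t): print(n,t,round(o['p'],2),o['rect'],o['mask'].sum())
E
```

```text
0.0 [0.16469485 0.60240626 0.24495509] [-4.17967572e-01 -3.11359540e+00  2.44516907e-03] [-0.4598936  -0.13712121 -0.21799405] 0.9975124181524451
top [ 0.369 -0.05   1.1  ] [ 0.07 -0.01 -1.  ]
top scoop 0.95 [316.7, 136.2, 39.4, 52.8] 1052
top scoop 0.93 [325.7, 215.2, 54.9, 37.9] 1257
top scoop 0.67 [370.7, 153.9, 51.6, 39.8] 1208
top scoop_grip 0.96 [329.8, 217.9, 50.3, 32.5] 1298
top scoop_grip 0.7 [316.5, 136.1, 41.5, 55.9] 1020
top scoop_grip 0.63 [371.2, 155.6, 50.7, 37.4] 1144
top pan_floor 0.68 [192.8, 99.9, 77.5, 88.3] 4772
top pan 0.92 [197.1, 102.3, 75.4, 84.7] 4660
scene [ 1.266 -0.033  0.905] [-0.7  -0.02 -0.72]
scene scoop 0.86 [132.3, 153.4, 48.7, 41.2] 1248
scene scoop 0.7 [75.4, 190.2, 51.6, 48.3] 1499
scene scoop 0.57 [147.9, 210.1, 32.6, 41.8] 736
scene scoop_grip 0.86 [74.5, 194.4, 52.7, 44.1] 1539
scene scoop_grip 0.7 [144.9, 209.1, 35.8, 41.7] 694
scene scoop_grip 0.62 [132.9, 155.1, 49.4, 39.0] 1251
scene pan_floor 0.69 [225.2, 192.5, 87.2, 80.1] 4965
scene pan 0.57 [231.6, 193.4, 83.5, 78.0] 4856
```

View pics/top1.png

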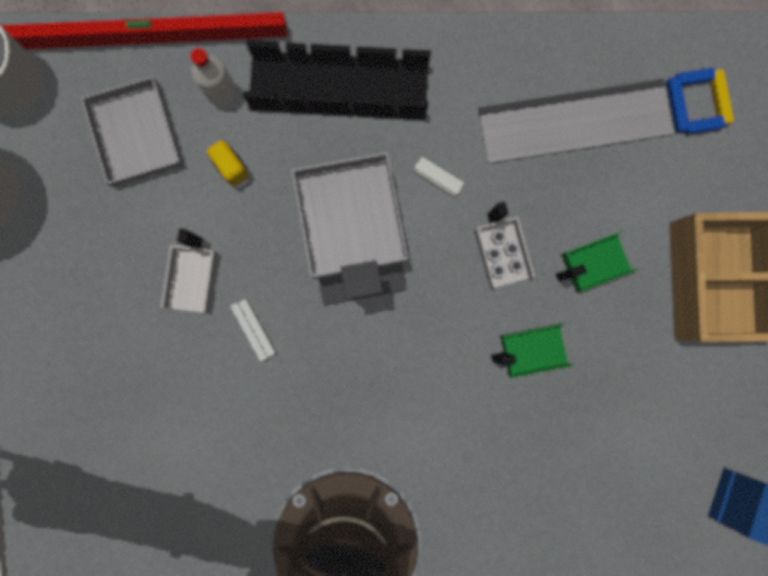

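View pics/scene1.png

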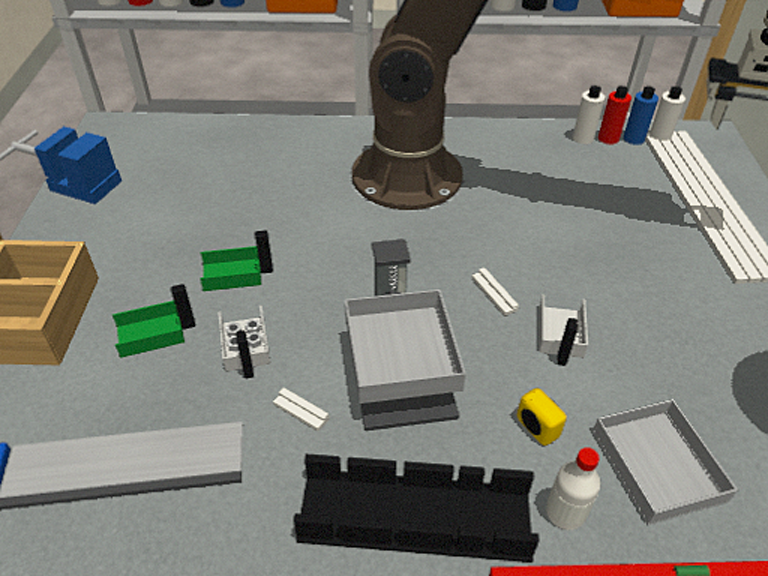

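Top view (1.5×): the scoop with five nuts is at about (505,252), with its grip at (498,212) and mouth towards the robot. Look-alikes are the empty aluminium scoop (190,275), the green scoops (600,262) and (537,350). The pan is at (350,215) with its column at (362,280), and the plain dish is at (132,132). By the description I choose the scoop at original pixel (337,168), and check it in a crop.

```bash
python3 - <<'E'
from h import *
c=cam('top'); save(c[0],'crop1.png',(190,95,180,110),4)
E
```

```text
(no output)
```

View pics/crop1.png

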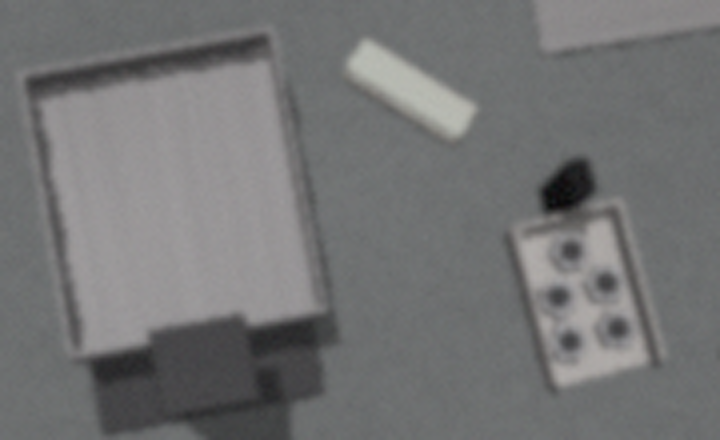

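```bash
python3 - <<'E'
from h import *
c=cam('top')
q=lambda a:(np.array(a,float)+.5)/4-.5+[190,95]
pan=ray(c,q([(22,75),(270,30),(328,315),(75,355)]),.096); print(pan.round(3),pan.mean(0).round(4))
print('sides',[np.linalg.norm(pan[i]-pan[(i+1)%4]).round(3) for i in range(4)])
e=pan[1]+pan[0]-pan[2]-pan[3]; print('pan yaw',np.degrees(np.arctan2(e[1],e[0])))
b=ray(c,q([(508,230),(624,203)]),.033); m=ray(c,q([(556,388),(660,362)]),.018)
print(b.round(3),m.round(3),np.linalg.norm(b[0]-b[1]))
e=b.mean(0)-m.mean(0); print('scoop yaw',np.degrees(np.arctan2(e[1],e[0])),np.linalg.norm(e[:2]))
e=b[0]-b[1];print('scoop yaw2',np.degrees(np.arctan2(-e[0],e[1])))
print('grip top',ray(c,q([(578,175)]),.095))
# refine: fit scoop pose on mask IoU from top and scene w/ box model hull
from scipy.optimize import minimize
obs=[]
for n,near in (('top',(337,168)),('scene',(161,225))):
    cc=c if n=='top' else cam(n)
    o=min(outline_of(n,'scoop'),key=lambda o:np.hypot(o['rect'][0]+o['rect'][2]/2-near[0],o['rect'][1]+o['rect'][3]/2-near[1]))
    print(n,o['rect'],o['p']); obs.append((cc,o['mask']))
def boxp(x0,x1,y0,y1,z0,z1): return np.array([(x,y,z) for x in(x0,x1) for y in(y0,y1) for z in(z0,z1)])
parts=[boxp(-.06,.05,-.04,.04,0,.034),boxp(.048,.072,-.008,.008,.03,.095)]
def cost(p,full=False):
    r=R.from_euler('z',p[2]).as_matrix();t=0;L=[]
    for cc,m in obs:
        k=4;M=np.zeros((384*k//1,512*k),np.uint8)
        for P in parts:
            h=cv2.convexHull(((proj(cc,P@r.T+[p[0],p[1],0])+.5)*k*16-8).astype(np.int32)); cv2.fillPoly(M,[h],1,shift=4)
        A=cv2.resize(M*255,(512,384),interpolation=cv2.INTER_AREA)/255.
        iou=np.minimum(A,m).sum()/np.maximum(A,m).sum();L.append(iou);t-=iou
    return (t,L) if full else t
p0=[*((b.mean(0)*.55+m.mean(0)*.45)[:2]),np.radians(13)]
s=minimize(cost,p0,method='Nelder-Mead',options=dict(initial_simplex=[p0,np.add(p0,[.01,0,0]),np.add(p0,[0,.01,0]),np.add(p0,[0,0,.1])],maxiter=80))
print(p0,s.x,np.degrees(s.x[2]),cost(s.x,True)[1])
r=R.from_euler('z',s.x[2]).as_matrix(); print('grip',r@[.06,0,.076]+[*s.x[:2],0])
st=monitor.observe();print(st['clock'],R.from_rotvec(st['ee_rot']).as_matrix().round(3))
E
```

```text
[[ 0.63   0.079  0.096]
 [ 0.657 -0.074  0.096]
 [ 0.48  -0.108  0.096]
 [ 0.456  0.047  0.096]] [ 0.5556 -0.0139  0.096 ]
sides [np.float64(0.155), np.float64(0.18), np.float64(0.156), np.float64(0.176)]
pan yaw 10.612523160538293
[[ 0.541 -0.229  0.033]
 [ 0.558 -0.306  0.033]] [[ 0.439 -0.261  0.018]
 [ 0.455 -0.33   0.018]] 0.07819303919760123
scoop yaw 15.370710364457588 0.10676064835966702
scoop yaw2 12.680123639730303
grip top [[ 0.56501014 -0.26283657  0.095     ]]
top [318.4, 133.4, 36.1, 55.9] 0.86
scene [150.2, 215.6, 31.6, 38.0] 0.79
[np.float64(0.5034445913068526), np.float64(-0.28021639747421856), np.float64(0.22689280275926285)] [ 0.50701536 -0.27911463  0.2555533 ] 14.642125353610359 [np.float64(0.650391526955125), np.float64(0.47865696883820325)]
grip [ 0.56506678 -0.26394778  0.076     ]
0.75 [[-0.965  0.264  0.   ]
 [ 0.264  0.965  0.   ]
 [ 0.     0.    -1.   ]]
```

Two independent measurements agree on the grip at about (0.565, -0.264) with yaw about 14°, and the pan sides come out at 0.155 × 0.178, as they should. Next I move over towards the pan with the jaws turned to match.

>>> {"name": "move_arm", "arguments": {
  "series": [
    [2.2,-3.9,0.5,0,0,-8.3],
    [2.2,-3.9,0.5,0,0,-8.3],
    [2.2,-3.9,0.5,0,0,-8.3],
    [2.2,-3.9,0.5,0,0,-8.3],
    [2.2,-3.9,0.5,0,0,-8.3],
    [2.2,-3.9,0.5,0,0,-8.3],
    [2.2,-3.9,0.5,0,0,-8.3],
    [2.2,-3.9,0.5,0,0,-8.3]
  ],
  "grip": 1
}}

```text
clock: 1.55
position: [0.3414, 0.2892, 0.2862]
ee_rot: [-2.061, -2.37, -0.001]
force: [1.2, 0.4, 0.6]
width: 1.004
```

>>> {"name": "move_arm", "arguments": {
  "series": [
    [2.2,-3.9,0.3,0,0,-8.3],
    [2.2,-3.9,0.3,0,0,-8.3],
    [2.2,-3.9,0.3,0,0,-8.3],
    [2.2,-3.9,0.3,0,0,-8.3],
    [2.2,-3.9,0.3,0,0,-8.3],
    [2.2,-3.9,0.3,0,0,-8.3],
    [2.2,-3.9,0.3,0,0,-8.3],
    [2.2,-3.9,0.3,0,0,-8.3]
  ]
}}

```text
clock: 2.35
position: [0.5175, -0.0227, 0.3103]
ee_rot: [-3.023, -0.855, -0.002]
force: [0.6, 0.3, -0.3]
width: 1.002
```

>>> {"name": "move_arm", "arguments": {
  "series": [
    [2.0,-3.9,0,0,0,-8.3],
    [1.8,-3.9,0,0,0,-8.3],
    [0,0,0,0,0,0]
  ]
}}

```text
clock: 2.65
position: [0.5556, -0.1054, 0.31]
ee_rot: [3.112, 0.399, 0.001]
force: [0.2, 0.0, -0.3]
width: 0.998
```

```bash
python3 -c "
from h import *
st=monitor.observe();print(st['clock'],st['joints'],st['position'],R.from_rotvec(st['ee_rot']).as_matrix().round(3),st['force'])"
```

```text
2.65 [-0.53052403  0.35622355  0.86267277  1.67368817 -0.27988894  1.2404303
 -0.92349736] [ 0.55563068 -0.10537468  0.31002088] [[ 0.968  0.252  0.001]
 [ 0.252 -0.968 -0.004]
 [ 0.     0.004 -1.   ]] [ 0.20443688  0.02350977 -0.27002586]
```

Dry run of the pour tilt here, unloaded, to check that it is reachable.

>>> {"name": "move_arm", "arguments": {
  "series": [
    [0,0,0,2,-8,0],
    [0,0,0,2,-8,0],
    [0,0,0,2,-8,0],
    [0,0,0,2,-8,0],
    [0,0,0,2,-8,0],
    [0,0,0,2,-8,0],
    [0,0,0,2,-8,0],
    [0,0,0,2,-8,0]
  ]
}}

```text
clock: 3.45
position: [0.5609, -0.089, 0.336]
ee_rot: [-2.719, -0.417, -1.306]
force: [0.9, 0.3, 2.4]
width: 0.995
```

```bash
python3 -c "
from h import *
st=monitor.observe();print(st['clock'],st['joints'],st['position'],R.from_rotvec(st['ee_rot']).as_matrix().round(3),st['force'])"
```

```text
3.45 [-0.88097956 -0.17550644  1.14847174  2.31106354 -1.17533051  0.31421878
  0.09793622] [ 0.56089896 -0.08899195  0.33599756] [[ 0.595  0.285  0.751]
 [ 0.203 -0.958  0.203]
 [ 0.777  0.031 -0.628]] [0.87066869 0.277668   2.42961096]
```

The outward tilt stalls at 51° near the limits of j3, j5 and j6. An inward tilt, with the scoop turned about 165° so its mouth faces away from the robot, leaves j6 more room. I undo this tilt and test that one dry.

>>> {"name": "move_arm", "arguments": {
  "series": [
    [0,0,0,-1.9,7.1,0],
    [0,0,0,-1.9,7.1,0],
    [0,0,0,-1.9,7.1,0],
    [0,0,0,-1.9,7.1,0],
    [0,0,0,-1.9,7.1,0],
    [0,0,0,-1.9,7.1,0],
    [0,0,0,-1.9,7.1,0],
    [0,0,0,0,0,8]
  ]
}}

```text
clock: 4.25
position: [0.5673, -0.0771, 0.3457]
ee_rot: [-3.002, -0.711, -0.24]
force: [0.4, 0.6, 0.0]
width: 0.998
```

>>> {"name": "move_arm", "arguments": {
  "series": [
    [0,0.5,0,0,0,8.2],
    [0,0.5,0,0,0,8.2],
    [0,0.5,0,0,0,8.2],
    [0,0.5,0,0,0,8.2],
    [0,0.5,0,0,0,8.2],
    [0,0.5,0,0,0,8.2],
    [0,0.5,0,0,0,8.2],
    [0,0.5,0,0,0,8.2]
  ]
}}

```text
clock: 5.05
position: [0.565, -0.0401, 0.3463]
ee_rot: [-2.085, -2.169, -0.164]
force: [-0.2, 0.3, -0.3]
width: 0.997
```

>>> {"name": "move_arm", "arguments": {
  "series": [
    [0,0.5,0,0,0,8.2],
    [0,0.5,0,0,0,8.2],
    [0,0.5,0,0,0,8.2],
    [0,0.5,0,0,0,8.2],
    [0,0.5,0,0,0,8.2],
    [0,0.5,0,0,0,8.2],
    [0,0,0,0,0,8.2],
    [0,0,0,0,0,8.2]
  ]
}}

```text
clock: 5.85
position: [0.565, -0.01, 0.3462]
ee_rot: [-0.57, -2.92, -0.033]
force: [0.5, -0.8, -0.4]
width: 0.998
```

```bash
python3 -c "
from h import *
st=monitor.observe();print(st['clock'],st['joints'],st['position'],R.from_rotvec(st['ee_rot']).as_matrix().round(3),st['force'])"
```

```text
5.85 [-0.20890011  0.37203945  0.24762361  1.44686894 -0.13827403  1.49580368
  1.23636034] [ 0.56504289 -0.00998453  0.34624075] [[-0.913  0.375 -0.159]
 [ 0.372  0.927  0.053]
 [ 0.167 -0.01  -0.986]] [ 0.45452891 -0.79622916 -0.4183125 ]
```

>>> {"name": "move_arm", "arguments": {
  "series": [
    [-0.3,0,-1.2,3,7.4,0],
    [-0.3,0,-1.2,3,7.4,0],
    [-0.3,0,-1.2,3,7.4,0],
    [-0.3,0,-1.2,3,7.4,0],
    [-0.3,0,-1.2,3,7.4,0],
    [-0.3,0,-1.2,3,7.4,0],
    [-0.3,0,-1.2,2,4.5,0],
    [0,0,0,0,0,0]
  ]
}}

```text
clock: 6.65
position: [0.5322, -0.0025, 0.2508]
ee_rot: [-0.435, -2.176, -0.187]
force: [0.3, -0.5, -0.9]
width: 1.001
```

```bash
python3 -c "
from h import *
st=monitor.observe();print(st['clock'],st['joints'],st['position'],R.from_rotvec(st['ee_rot']).as_matrix().round(3),st['force'])"
```

```text
6.65 [ 0.26253447  0.87491246 -0.41721494  1.15315743 -0.10670366  1.99970393
  1.01729554] [ 0.53217007 -0.00246849  0.25084683] [[-0.549  0.374 -0.748]
 [ 0.24   0.927  0.287]
 [ 0.801 -0.022 -0.598]] [ 0.29589498 -0.45309409 -0.88278767]
```

Inward tilt reaches 53° at the pour spot, with j6 at its limit and no other strain; pulling in a little gives more if needed. I go back to the vertical and over to the scoop.

>>> {"name": "move_arm", "arguments": {
  "series": [
    [0,0,0.3,-2.7,-7.1,0],
    [0,0,0.3,-2.7,-7.1,0],
    [0,0,0.3,-2.7,-7.1,0],
    [0,0,0.3,-2.7,-7.1,0],
    [0,0,0.3,-2.7,-7.1,0],
    [0,0,0.3,-2.7,-7.1,0],
    [0,0,0.3,-2.8,-7.1,0],
    [0,0,0,0,0,-8.4]
  ]
}}

```text
clock: 7.45
position: [0.5316, -0.0021, 0.2782]
ee_rot: [0.835, 3.01, -0.005]
force: [0.6, 0.4, 0.4]
width: 1.0
```

>>> {"name": "move_arm", "arguments": {
  "series": [
    [0.2,-1.5,0,0,0,-8.4],
    [0.2,-1.5,0,0,0,-8.4],
    [0.2,-1.5,0,0,0,-8.4],
    [0.2,-1.5,0,0,0,-8.4],
    [0.2,-1.5,0,0,0,-8.4],
    [0.2,-1.5,0,0,0,-8.4],
    [0.2,-1.5,0,0,0,-8.4],
    [0.2,-1.5,0,0,0,-8.4]
  ]
}}

```text
clock: 8.25
position: [0.5497, -0.1243, 0.2771]
ee_rot: [2.377, 2.041, -0.007]
force: [-0.5, -0.4, 0.6]
width: 1.003
```

>>> {"name": "move_arm", "arguments": {
  "series": [
    [0.2,-1.5,0,0,0,-8.4],
    [0.2,-1.5,0,0,0,-8.4],
    [0.2,-1.5,0,0,0,-8.4],
    [0.2,-1.5,0,0,0,-8.4],
    [0.2,-1.5,0,0,0,-8.4],
    [0.2,-1.5,0,0,0,-8.4],
    [0.2,-1.5,0,0,0,-8.4],
    [0.2,-1.5,0,0,0,-8.4]
  ]
}}

```text
clock: 9.05
position: [0.5655, -0.2442, 0.2776]
ee_rot: [3.115, 0.386, -0.007]
force: [0.6, 0.0, 0.3]
width: 1.001
```

```bash
python3 - <<'E'
from h import *
st=monitor.observe();print(st['clock'],st['joints'],st['position'],R.from_rotvec(st['ee_rot']).as_matrix().round(3),st['force'])
c=cam('wrist'); im=c[0].copy()
for p in proj(c,[(.565,-.264,.095),(.565,-.264,.0),(.507,-.279,.003)]): cv2.circle(im,tuple(p.astype(int)),4,(255,0,0),1); print(p)
save(im,'w1.png',None,1.5)
for o in outline_of('wrist','scoop'): print(o['p'],o['rect'])
E
```

```text
9.05 [ 0.219031    0.39713328  0.14261944  1.55683588 -0.05408949  1.19400118
 -0.95351243] [ 0.56553405 -0.24421433  0.27759676] [[ 0.97   0.244 -0.004]
 [ 0.244 -0.97  -0.004]
 [-0.005  0.003 -1.   ]] [0.60295363 0.03667322 0.34703372]
[271.40455118 182.67617967]
[268.10254389 167.80374428]
[267.96608586 203.85345763]
0.82 [229.4, 281.6, 77.4, 31.4]
0.8 [244.2, 162.1, 50.8, 80.7]
0.59 [318.1, 214.1, 84.6, 47.0]
```

View pics/w1.png

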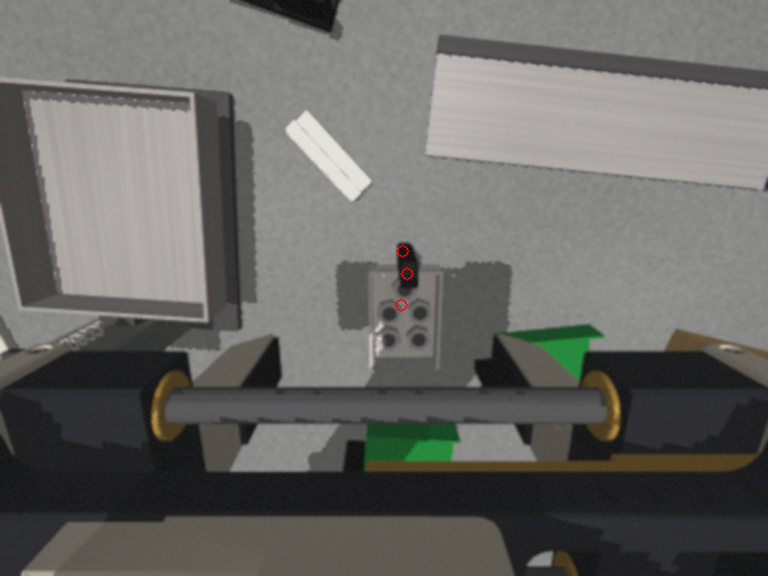

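The wrist view shows the chosen scoop at (405,315) with its five nuts, and the grip runs from (404,245) at its base to (408,285) at its top. My projected grip-top point (407,274) lands on it, and the scoop's sides are parallel to the finger direction. I descend with the jaws part-closed, to stay clear of the green scoop.

>>> {"name": "move_arm", "arguments": {
  "series": [
    [0,-0.5,-3.6,0,0,0],
    [0,-0.5,-3.6,0,0,0],
    [0,-0.5,-3.6,0,0,0],
    [0,-0.5,-3,0,0,0],
    [0,0,-2.5,0,0,0],
    [0,0,-2,0,0,0],
    [0,0,-1.9,0,0,0],
    [0,0,0,0,0,0]
  ],
  "grip": 0.6
}}

```text
clock: 9.95
position: [0.5644, -0.2617, 0.0719]
ee_rot: [3.115, 0.403, -0.016]
force: [-0.1, -0.7, 0.2]
width: 0.599
```

>>> {"name": "move_arm", "arguments": {
  "series": [
    [0,0,0,0,0,0],
    [0,0,0,0,0,0],
    [0,0,0,0,0,0],
    [0,0,0,0,0,0],
    [0,0,0,0,0,0],
    [0,0,0,0,0,0]
  ],
  "grip": 0,
  "force": 50
}}

```text
clock: 10.55
position: [0.5657, -0.2628, 0.0732]
ee_rot: [3.116, 0.395, -0.012]
force: [0.3, -0.2, 2.6]
width: 0.173
```

>>> {"name": "move_arm", "arguments": {
  "series": [
    [0,0,0.5,0,0,0],
    [0,0,1,0,0,0],
    [0,0,1.5,0,0,0],
    [0,0,1.5,0,0,0],
    [0,0,1.5,0,0,0],
    [0,0,1,0,0,0],
    [0,0,0,0,0,0]
  ]
}}

```text
clock: 11.25
position: [0.5665, -0.263, 0.1451]
ee_rot: [3.115, 0.395, -0.008]
force: [0.9, -0.5, -3.2]
width: 0.169
```

```bash
python3 - <<'E'
from h import *
st=monitor.observe();print(st['clock'],st['joints'],st['position'],R.from_rotvec(st['ee_rot']).as_matrix().round(3),st['force'],st['width'])
c=cam('scene'); save(c[0],'s2.png',(90,120,240,180),3)
E
```

```text
11.25 [ 0.26561383  0.52910167  0.11922391  1.69361595 -0.0698881   0.92657769
 -0.9074178 ] [ 0.56652981 -0.26299984  0.14508952] [[ 0.968  0.25  -0.005]
 [ 0.25  -0.968 -0.003]
 [-0.005  0.001 -1.   ]] [ 0.89936226 -0.4679445  -3.19891961] 0.16937444179414057
```

View pics/s2.png

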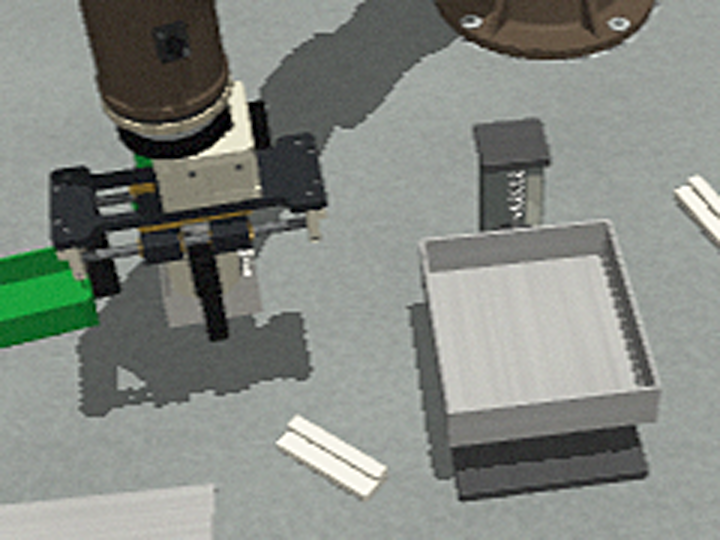

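The grip is firm: opening 0.17, or 15.6 mm, and about 3 N of weight. The scoop hangs level and clear of the bench, and the pan is still up. I lift further and swing gently over to the pan, turning the mouth outward.

>>> {"name": "move_arm", "arguments": {
  "series": [
    [0,0,1,0,0,0],
    [0,0,1.8,0,0,0],
    [0,0,2,0,0,0],
    [0,0,2,0,0,0],
    [0,0,1.8,0,0,0.5],
    [0,0,1.2,0,0,1.5],
    [-0.2,0.3,0.8,0,0,3],
    [-0.4,0.6,0.4,0,0,4]
  ]
}}

```text
clock: 12.1
position: [0.5594, -0.2539, 0.2532]
ee_rot: [3.074, 0.643, -0.013]
force: [0.1, -0.8, -2.3]
width: 0.172
```

>>> {"name": "move_arm", "arguments": {
  "series": [
    [-0.5,0.9,0.3,0,0,5.2],
    [-0.5,0.9,0.3,0,0,5.2],
    [-0.5,0.9,0.3,0,0,5.2],
    [-0.5,0.9,0.3,0,0,5.2],
    [-0.5,0.9,0.3,0,0,5.2],
    [-0.5,0.9,0.3,0,0,5.2],
    [-0.5,0.9,0.3,0,0,5.2],
    [-0.5,0.9,0.3,0,0,5.2]
  ]
}}

```text
clock: 12.9
position: [0.5188, -0.1811, 0.2765]
ee_rot: [2.642, 1.694, -0.013]
force: [0.1, 0.1, -2.0]
width: 0.17
```

>>> {"name": "move_arm", "arguments": {
  "series": [
    [-0.5,0.9,0,0,0,5.2],
    [-0.5,0.9,0,0,0,5.2],
    [-0.5,0.9,0,0,0,5.2],
    [-0.5,0.9,0,0,0,5.2],
    [-0.5,0.9,0,0,0,5.2],
    [-0.5,0.9,0,0,0,5.2],
    [-0.5,0.9,0,0,0,5.2],
    [-0.5,0.9,0,0,0,5.2]
  ]
}}

```text
clock: 13.7
position: [0.4787, -0.1092, 0.2764]
ee_rot: [1.867, 2.52, -0.01]
force: [-0.3, -0.7, -2.2]
width: 0.173
```

>>> {"name": "move_arm", "arguments": {
  "series": [
    [-0.5,0.9,0,0,0,5.2],
    [-0.5,0.9,0,0,0,5.2],
    [-0.5,0.9,0,0,0,5.2],
    [-0.5,0.9,0,0,0,5.2],
    [-0.5,0.9,0,0,0,5.2],
    [-0.5,0.9,0,0,0,5.2],
    [-0.5,0.9,0,0,0,5.2],
    [-0.5,0.9,0,0,0,5.2]
  ]
}}

```text
clock: 14.5
position: [0.4386, -0.0373, 0.2764]
ee_rot: [0.85, 3.018, -0.005]
force: [0.9, 0.5, -2.9]
width: 0.171
```

```bash
python3 - <<'E'
from h import *
st=monitor.observe();print(st['clock'],st['joints'],st['position'],R.from_rotvec(st['ee_rot']).as_matrix().round(3),st['force'],st['width'])
c=cam('scene'); save(c[0],'s3.png',(150,60,240,180),3)
E
```

```text
14.5 [ 0.30070478  0.12848953 -0.37736227  1.929142    0.05945675  1.08865696
  0.92049675] [ 0.43864932 -0.03731546  0.27644601] [[-0.853  0.522  0.005]
 [ 0.522  0.853 -0.005]
 [-0.007 -0.002 -1.   ]] [ 0.85134913  0.49511802 -2.86843172] 0.17111193545832157
```

View pics/s3.png

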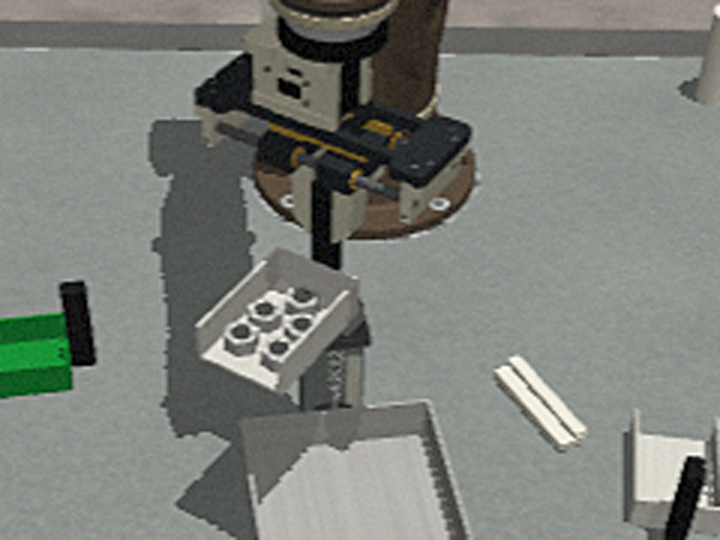

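All five nuts are in the scoop; it is level, the mouth faces outward-left of the pan and the pan is up. I turn the last 26° and then tip, pivoting about the mouth over the pan.

>>> {"name": "move_arm", "arguments": {
  "series": [
    [-0.3,0.5,0,0,0,5],
    [-0.4,0.7,0,0,0,5],
    [-0.4,0.7,0,0,0,5],
    [-0.4,0.7,0,0,0,5],
    [-0.3,0.5,0,0,0,4],
    [-0.1,0.2,0,0,0,2],
    [0,0,0,0,0,0]
  ]
}}

```text
clock: 15.25
position: [0.4201, -0.0046, 0.2766]
ee_rot: [0.157, 3.13, -0.002]
force: [-0.1, -0.4, -2.2]
width: 0.168
```

>>> {"name": "move_arm", "arguments": {
  "series": [
    [0.8,-0.1,-0.2,0.4,5,0],
    [0.8,-0.1,-0.2,0.4,5,0],
    [0.8,-0.1,-0.3,0.4,5,0],
    [1,-0.1,-0.3,0.4,5,0],
    [1,-0.1,-0.2,0.4,5,0],
    [1,-0.1,-0.2,0.4,5,0],
    [1.1,-0.1,0,0.4,5,0],
    [1.2,-0.1,0,0.4,5,0]
  ]
}}

```text
clock: 16.05
position: [0.4984, -0.0132, 0.2623]
ee_rot: [-0.126, -2.443, -0.024]
force: [0.0, 0.2, -2.0]
width: 0.168
```

>>> {"name": "move_arm", "arguments": {
  "series": [
    [1.2,-0.1,0,0.4,5,0],
    [1.2,-0.1,0,0.4,5,0],
    [1.2,-0.1,0,0.4,5,0],
    [0.6,0,0,0.4,5,0],
    [0,0,0,0,0,0],
    [0,0,0,0,0,0],
    [0,0,0,0,0,0]
  ]
}}

```text
clock: 16.75
position: [0.5126, -0.0131, 0.2524]
ee_rot: [-0.109, -2.254, -0.047]
force: [0.6, -1.0, -1.5]
width: 0.173
```

```bash
python3 - <<'E'
from h import *
st=monitor.observe();print(st['clock'],st['joints'],st['position'],R.from_rotvec(st['ee_rot']).as_matrix().round(3),st['force'],st['width'])
c=cam('scene'); save(c[0],'s4.png',(170,90,220,180),3)
E
```

```text
16.75 [ 0.05827673  0.8019574  -0.15156563  1.21962588 -0.04252686  1.99962664
  1.37584039] [ 0.51255376 -0.0130978   0.25242534] [[-0.63   0.095 -0.771]
 [ 0.063  0.995  0.071]
 [ 0.774 -0.003 -0.633]] [ 0.62039019 -0.96139639 -1.51158788] 0.1726892882396419
```

View pics/s4.png

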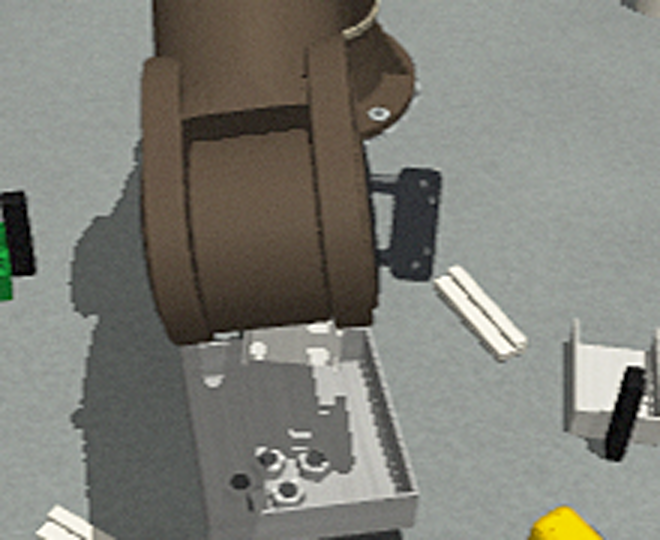

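Four nuts show in the pan at (268,460), (315,460), (288,490) and, dark, (240,482). Tilt is 51°. A short shake with the mouth over the pan should free the fifth nut; then I check the pan's drop.

>>> {"name": "move_arm", "arguments": {
  "series": [
    [-0.5,0,1,0,3,0],
    [-0.5,0,-1,0,3,0],
    [-0.5,0,1.5,0,3,0],
    [0,0,-1.5,0,0,0],
    [0,0,1.5,0,0,0],
    [0,0,-1.5,0,0,0],
    [0,0,1,0,0,0],
    [0,0,0,0,0,0]
  ]
}}

```text
clock: 17.6
position: [0.469, -0.0104, 0.2348]
ee_rot: [-0.115, -2.136, -0.037]
force: [0.9, -0.2, -0.3]
width: 0.17
```

```bash
python3 - <<'E'
from h import *
st=monitor.observe();print(st['clock'],st['joints'],st['position'],R.from_rotvec(st['ee_rot']).as_matrix().round(3)[:,2],st['force'],st['width'])
c=cam('wrist'); s=cam('scene')
# expected far rim corners (pan up / down) drawn on the scene crop
im=s[0].copy()
a=np.hstack([c[0],np.zeros_like(c[0])])
crop=im[170:290,200:340]
big=cv2.resize(crop,None,fx=3,fy=3,interpolation=cv2.INTER_CUBIC)
cr=np.array([200,170])
for z,col in ((.096,(255,0,0)),(.076,(0,255,0))):
    P=[(.630,.079,z),(.657,-.074,z)]
    for p in (proj(s,P)-cr)*3: cv2.circle(big,tuple(p.astype(int)),4,col,1)
w=cv2.resize(c[0],(480,360)); save(np.hstack([w,big[:, :320]]) if big.shape[0]==360 else w,'w2.png')
E
```

```text
17.6 [-0.01616021  0.81057899 -0.01281707  1.33405975 -0.09670115  1.99406013
  1.4413839 ] [ 0.46899324 -0.0103519   0.23480619] [-0.84   0.072 -0.538] [ 0.93548406 -0.19129245 -0.34465494] 0.17045361376046952
```

View pics/w2.png

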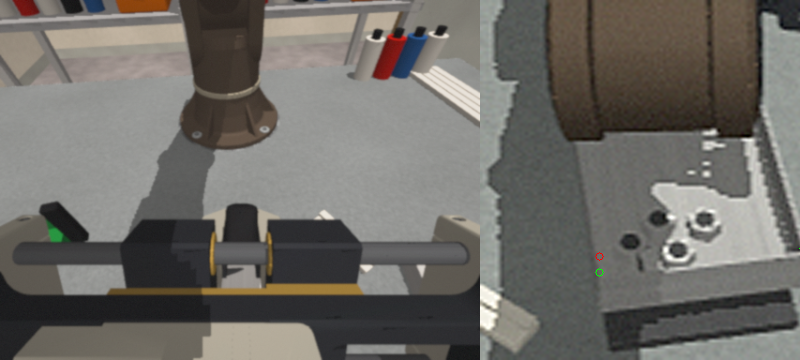

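Four nuts are in view, and the rim corner sits at the "down" marker (600,272) rather than the "up" one. The mouth has come close to the near wall, so I raise and move out, then look from the top.

>>> {"name": "move_arm", "arguments": {
  "series": [
    [0.5,0,1.5,0,0,0],
    [0.5,0,2,0,0,0],
    [0.5,0,2,0,0,0],
    [0.5,0,2,0,0,0],
    [0,0,0,0,0,0]
  ]
}}

```text
clock: 18.2
position: [0.4557, -0.0056, 0.2767]
ee_rot: [-0.12, -2.185, -0.042]
force: [0.4, -0.2, -1.3]
width: 0.172
```

```bash
python3 - <<'E'
from h import *
F=[]
for i in range(4):
    t=cam('top'); F.append(monitor.observe()['force'])
s=cam('scene'); st=monitor.observe()
print(st['clock'],st['position'],np.mean(F,0))
im=s[0].copy()
for z,col in ((.096,(255,0,0)),(.076,(0,255,0))):
    for p in proj(s,[(.630,.079,z),(.657,-.074,z)]): im[int(round(p[1])),int(round(p[0]))]=col
f=lambda a,l,t_,w,h:cv2.resize(a[t_:t_+h,l:l+w],(w*3,h*3),interpolation=cv2.INTER_CUBIC)
save(np.hstack([f(t[0],185,90,110,120),f(im,215,170,110,120)]),'t5.png')
for o in outline_of('scene','scoop'): print(o['p'],o['rect'])
E
```

```text
18.45 [ 0.45568012 -0.00582427  0.27394343] [ 0.41893864 -0.25498383 -1.24634128]
0.88 [73.7, 190.5, 57.7, 43.9]
0.78 [253.4, 179.3, 31.1, 13.6]
0.72 [132.9, 152.2, 44.1, 38.9]
```

View pics/t5.png

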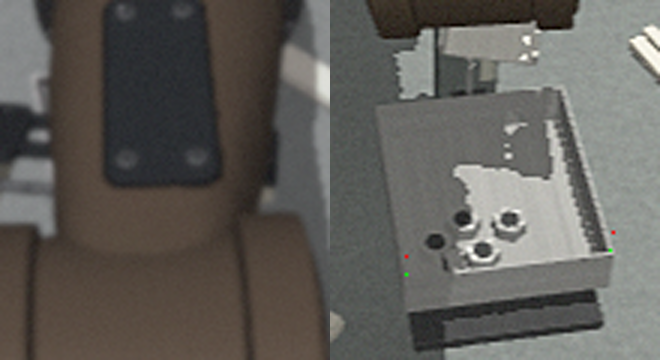

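The pan rim matches the "down" markers at both far corners, (406,273) and (611,250), and four nuts lie in the pan. I level the scoop while rising, then check its inside.

>>> {"name": "move_arm", "arguments": {
  "series": [
    [0.3,0,1,-0.3,-5,0],
    [0.3,0,1,-0.4,-6,0],
    [0.3,0,1,-0.5,-7,0],
    [0.3,0,0.8,-0.5,-7,0],
    [0,0,0.5,-0.5,-7,0],
    [0,0,0,-0.5,-7,0],
    [0,0,0,-0.5,-7,0],
    [0,0,0,-0.5,-7,0]
  ]
}}

```text
clock: 19.3
position: [0.4679, -0.0058, 0.3176]
ee_rot: [-0.157, -3.112, -0.028]
force: [0.2, -0.6, -0.9]
width: 0.171
```

```bash
python3 - <<'E'
from h import *
s=cam('scene'); st=monitor.observe()
print(st['clock'],st['position'],R.from_rotvec(st['ee_rot']).as_matrix().round(3),st['force'],st['width'])
save(s[0],'s6.png',(180,60,200,220),2.7)
E
```

```text
19.35 [ 0.46567422 -0.00561073  0.31803997] [[-0.995  0.1   -0.018]
 [ 0.1    0.995  0.019]
 [ 0.02   0.017 -1.   ]] [-6.11605681  0.84366366 -2.18939039] 0.168047834009339
```

View pics/s6.png

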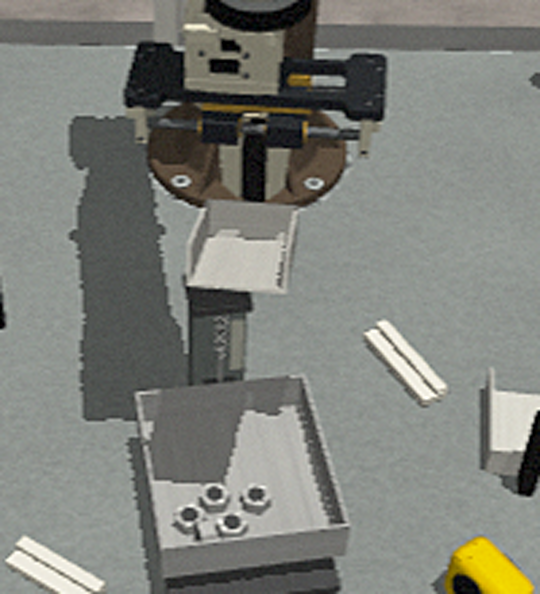

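The scoop is empty and level, and the pan is down with the nuts in it. I carry the scoop back to its original free spot with the original yaw.

>>> {"name": "move_arm", "arguments": {
  "series": [
    [0.3,-0.8,0,0,0,-4],
    [0.5,-1.3,0,0,0,-8],
    [0.5,-1.3,0,0,0,-8],
    [0.5,-1.3,0,0,0,-8],
    [0.5,-1.3,0,0,0,-8],
    [0.5,-1.3,0,0,0,-8],
    [0.5,-1.3,0,0,0,-8],
    [0.5,-1.3,0,0,0,-8]
  ]
}}

```text
clock: 20.15
position: [0.5057, -0.1053, 0.3167]
ee_rot: [-1.703, -2.616, -0.046]
force: [0.3, 0.1, -0.5]
width: 0.171
```

>>> {"name": "move_arm", "arguments": {
  "series": [
    [0.5,-1.3,0,0,0,-8],
    [0.5,-1.3,0,0,0,-8],
    [0.5,-1.3,0,0,0,-8],
    [0.5,-1.3,0,0,0,-8],
    [0.5,-1.3,0,0,0,-8],
    [0.5,-1.3,0,0,0,-8],
    [0.5,-1.3,0,0,0,-8],
    [0.5,-1.3,0,0,0,-8]
  ]
}}

```text
clock: 20.95
position: [0.5457, -0.2091, 0.3166]
ee_rot: [-2.848, -1.325, -0.051]
force: [0.2, -0.6, -0.9]
width: 0.168
```

>>> {"name": "move_arm", "arguments": {
  "series": [
    [0.5,-1.3,0,0,0,-8],
    [0.5,-1.3,0,0,0,-8],
    [0.5,-1.3,-1,0,0,-8],
    [0.5,-1.2,-2,0,0,-8],
    [0.2,-0.4,-2,0,0,-4],
    [0,0,-2,0,0,0],
    [0,0,-1,0,0,0],
    [0,0,0,0,0,0]
  ]
}}

```text
clock: 21.75
position: [0.567, -0.2631, 0.2355]
ee_rot: [3.107, 0.388, 0.045]
force: [0.6, 0.2, -1.2]
width: 0.171
```

```bash
python3 - <<'E'
from h import *
st=monitor.observe()
M=R.from_rotvec(st['ee_rot']);z=M.as_matrix()[:,2]
print(st['clock'],st['position'],M.as_matrix().round(3),st['force'],st['width'])
print('fix deg',np.degrees([-z[1],z[0],0]))
E
```

```text
21.75 [ 0.56701166 -0.26306001  0.23551729] [[ 0.969  0.246  0.03 ]
 [ 0.246 -0.969 -0.007]
 [ 0.027  0.014 -1.   ]] [ 0.63847708  0.20791656 -1.23780909] 0.17092196704719073
fix deg [0.39641263 1.71077982 0.        ]
```

>>> {"name": "move_arm", "arguments": {
  "series": [
    [0,0,-2,0.4,1.7,0],
    [0,0,-3,0,0,0],
    [0,0,-3,0,0,0],
    [0,0,-3,0,0,0],
    [0,0,-2,0,0,0],
    [0,0,-1.5,0,0,0],
    [0,0,-0.8,0,0,0],
    [0,0,0,0,0,0]
  ]
}}

```text
clock: 22.55
position: [0.5678, -0.2637, 0.0841]
ee_rot: [3.116, 0.389, 0.006]
force: [-0.9, 0.5, -1.0]
width: 0.174
```

>>> {"name": "move_arm", "arguments": {
  "series": [
    [0,0,-0.2,0,0,0],
    [0,0,-0.2,0,0,0],
    [0,0,-0.2,0,0,0],
    [0,0,-0.1,0,0,0],
    [0,0,0,0,0,0]
  ]
}}

```text
clock: 23.05
position: [0.5678, -0.2637, 0.0775]
ee_rot: [3.116, 0.388, 0.007]
force: [1.0, 1.0, -1.0]
width: 0.169
```

>>> {"name": "move_arm", "arguments": {
  "series": [
    [0,0,-0.2,0,0,0],
    [0,0,-0.1,0,0,0],
    [0,0,0,0,0,0]
  ]
}}

```text
clock: 23.35
position: [0.5676, -0.2637, 0.0742]
ee_rot: [3.116, 0.388, 0.006]
force: [0.1, 0.2, -0.1]
width: 0.17
```

>>> {"name": "move_arm", "arguments": {
  "series": [
    [0,0,-0.1,0,0,0],
    [0,0,0,0,0,0]
  ]
}}

```text
clock: 23.55
position: [0.5677, -0.2637, 0.0733]
ee_rot: [3.116, 0.389, 0.006]
force: [-0.2, -0.9, -0.9]
width: 0.172
```

>>> {"name": "move_arm", "arguments": {
  "series": [
    [0,0,-0.1,0,0,0],
    [0,0,0,0,0,0]
  ]
}}

```text
clock: 23.75
position: [0.5677, -0.2638, 0.0723]
ee_rot: [3.116, 0.388, 0.006]
force: [0.2, 0.2, -1.5]
width: 0.168
```

>>> {"name": "move_arm", "arguments": {
  "series": [
    [0,0,0,0,0,0],
    [0,0,0,0,0,0],
    [0,0,0,0,0,0],
    [0,0,0,0,0,0],
    [0,0,0,0,0,0]
  ],
  "grip": 0.6
}}

```text
clock: 24.25
position: [0.5678, -0.2638, 0.0725]
ee_rot: [3.116, 0.388, 0.007]
force: [0.1, 0.1, 0.3]
width: 0.558
```

>>> {"name": "move_arm", "arguments": {
  "series": [
    [0,0,1,0,0,0],
    [0,0,2,0,0,0],
    [0,0,3,0,0,0],
    [0,0,4,0,0,0],
    [0,0,4,0,0,0],
    [0,0,4,0,0,0],
    [-1,-3,2,0,0,0],
    [0,0,0,0,0,0]
  ]
}}

```text
clock: 25.05
position: [0.5569, -0.2993, 0.2774]
ee_rot: [3.11, 0.38, 0.014]
force: [-0.5, -1.0, -0.8]
width: 0.601
```

```bash
python3 - <<'E'
from h import *
s=cam('scene'); st=monitor.observe()
print(st['clock'],st['position'],st['force'],st['width'])
im=s[0].copy()
for z,col in ((.096,(255,0,0)),(.076,(0,255,0))):
    for p in proj(s,[(.630,.079,z),(.657,-.074,z)]): im[int(round(p[1])),int(round(p[0]))]=col
save(im,'s7.png',(90,120,250,180),3)
E
```

```text
25.1 [ 0.55708948 -0.29682758  0.27523078] [ 0.87048063 -0.1336249  -0.33923065] 0.5974128645116092
```

View pics/s7.png

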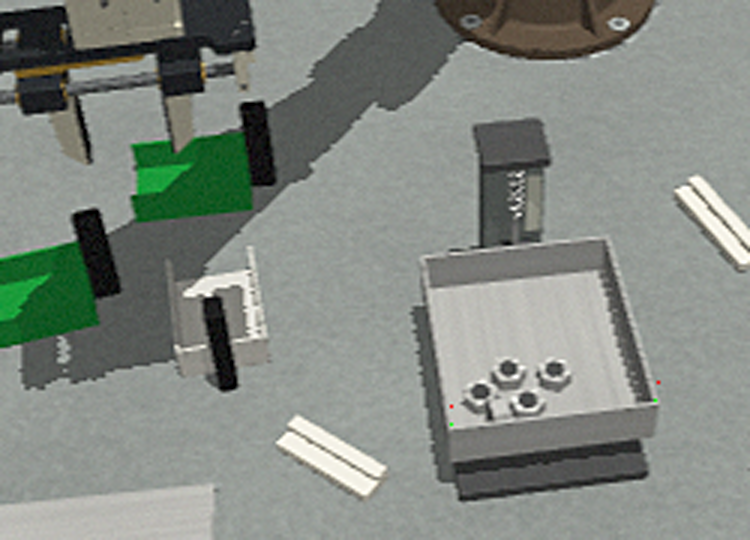

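The scoop stands upright and empty at (220,330) and the gripper is clear of it. The pan rim is at the "down" markers, with four nuts in plain view and what looks like the fifth on edge at (497,408). I hand the job in.

```bash
python3 -c "
from h import *
print(workorder.sign_off(), monitor.observe()['clock'])"
```

```text
the job is handed in; nothing more can be done
the job is handed in; nothing more can be done
```

I lifted the scoop by its grip and tipped its nuts into the scale pan at about 51–57°. Then I set the empty scoop back upright at its original spot and handed the job in at about 25 s of the 61 s allowed. No verdict is reported.

**Last checks**
- **Pan:** in the final scene picture the rim lines up with the position predicted for a 20 mm drop.
- **Scoop:** it is empty and upright on the bench, released at the height where it was grasped. The gripper is open about 20 cm above it.

**What disagreed or stayed uncertain**
- **Tilt direction:** a dry run tilting the tool outward stalled at 51° near joint limits. I turned the scoop about 160° and tipped it inward instead.
- **Tilt angle:** the inward tilt was held by joint 6's limit at 51–57°, short of 60°, but the scoop emptied.
- **Fifth nut:** only four nuts can be counted for certain in the pan. The fifth looks to be standing on edge behind them; I did not see it clearly.
- **Drift and force:** while shaking the scoop the tool drifted a few cm towards the robot, close to the pan wall and column. No large force showed: the largest reading was a brief 6 N sideways as the arm stopped after levelling.
- **Detector fit:** my check of the scoop's pose against the detector masks fitted poorly in the scene view (overlap 0.48). The grip position it gave still agreed with the other measurement to within a few mm.

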